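# Drive home and secure the tapered key of a bottle agitator

### The job

The bottle agitator's hub is loose on its shaft. Tap or press the red tapered key along its keyway into the hub until it is tight and goes no further, then swing the yellow keeper fully across behind the key's head. Do not disturb the other things on the bench, and let go of everything at the end.

Things in the scene. Friction and masses are not known exactly. Their poses are not given: they have to be found in the camera images.
- mouth (a point): Middle of the keyway floor at the hub's entry face, 105 mm over the bench, on a bottle agitator bolted down (place and yaw vary). y: along the shaft, the way the key is driven in; x: across; z: up. All points below are in this frame. The steel shaft end, 50 mm wide, with a keyway 29 mm wide between side walls 8 mm high, runs from y = 0 back to y = -140 mm. Its base plate is 105 mm below.
- shoe_top (a point): Top of the yellow 26 x 70 mm cap of the spring shoe, at the middle of the blue hub. The hub spans y = 0 to 90 mm, x = +-55 mm, and is 59 mm high over the mouth point. Beyond it, y = 118 to 325 mm, are flange, bottle carrier (x = +-150 mm) and motor, none over 60 mm high.
- key_head (a point): Middle of the flat rear face of the red key's head, the face to push in +y; 30 mm above the key's underside (the keyway floor). Head: 20 mm long, 24 wide, 45 high; its top 37 mm stands clear over the keyway walls. It starts at y = -127 to -97 mm, meets the shoe at about -60, then resists more and more (4 N growing to some 8 to 14 N) up to a solid stop, tight, at about -30 mm, the head's front still 10 mm outside the hub.
- key_tip (a point): Thin end of the red key (loose, about 0.2 kg, 130 mm long, 24 mm wide), 6 mm above its underside, already a little way inside the hub. The key's y axis runs from head to tip. Its sloping part is 110 mm long, 12 mm high at the tip, 23 mm at the head (1 in 10). It stays where it is left, also when wedged.
- shoe (a joint): Lift (m) of the spring-loaded clamping shoe in the hub's top: 0 with the key loose, raised by the key as it wedges in, 0.003 at its solid stop. 0.002 or more is tight; the reading is noisy.
- keeper (a joint): Angle (rad) of the yellow keeper, a flat bar on edge turning about a vertical pivot beside the keyway: 0 pointing along -y (open), growing counter-clockwise seen from above, 1.57 at its stop, pointing along +x across the keyway behind the head of a tight key. Starts at -0.4 to 0.05, stays where left; 1.5 N at the tip moves it. It cannot pass unless the key is nearly home.
- keeper_pivot (a point): On the keeper's pivot axis, half-way up the bar: x = -60, y = -48, z = 27 mm in the mouth frame. The pivot boss is 26 mm across, its top 20 mm above this point.
- keeper_tip (a point): Axis of the round upright knob, 16 mm across, at the keeper's free end, 95 mm from the pivot, half-way up the bar. The bar is 10 mm thick and spans 14 mm below to 14 mm above this point; the knob's top is 18 mm above it.
- reagent: Bystander: amber reagent bottle with a white cap standing on the bench, 68 mm across, 140 mm high; origin at the centre of its underside.
- beaker: Bystander: white ceramic beaker, 72 mm across, 90 mm high; origin at the centre of its underside.
- spanner: Bystander: steel spanner lying on the bench, 170 mm long; origin on the underside at its middle.
Not all that is in view belongs to the job. Leave any pink look-alike of the part that bears key_head alone.

How it is judged:
By the outcome, as a careful person would: the job done as asked, in the order asked, and still so for the second after the job is handed in, with the robot touching nothing.
It also fails if it takes over 45 s, if anything falls off the work surface, if the arm or the gripper's body presses on something with over 40 N, if the wrist force passes 120 N, or if a joint passes its speed limit or range.

### The arm

A 7-joint arm with a two-finger parallel gripper is mounted at the origin on the work surface. World frame = base frame: x ahead of the robot, y to its left, z up, the work surface at z = 0. Lengths are in m, angles in rad, forces in N, time in s.
With the tool pointing down it reaches from about 0.425 to 0.925 m from the base axis. Payload 6.8 kg.
Tool frame: the origin (TCP) lies midway between the tips of the shut fingers; the grasp point (between the pads) lies 19 mm behind it; z points along the fingers, y is the line along which they close (so a half turn about z gives the same grasp; the last joint's range is limited). The gripper opens to 85 mm and grips with 20 to 120 N. Pads are 22 mm wide; open, the fingers measure 114 mm over their backs; the gripper's body (76 mm by 85 mm) begins 54 mm behind the grasp point. The pads swing forward as they close: fully open they stand 13 mm farther back than shut.
Start: joints at [-1.41, 0.477, 0.022, 1.555, -0.011, 1.109, -0.083], TCP at [0.179, 0.651, 0.231] pointing down, gripper open.
Joint ranges: [-2.96, 2.96], [-0.34, 2.1], [-1.41, 1.46], [0.24, 2.44], [-1.37, 4.51], [0.17, 1.92], [-2.96, 2.96]. Speed limits (rad/s): [2.39, 2.39, 3.14, 3.14, 3.14, 3.14, 3.14].

### API

Orientations are given as a rotation vector (axis times angle).
In Python, from bench import r gives the robot as it stands. The module is installed in compiled form; this text tells all that it offers.
- The arm moves only by the tool apply_moves, never from a script. Its argument "rows" is a list of rows, each a list of 6 numbers: the shift along the tool's x, y, z scaled (see below), then the turn, a rotation vector about the tool's x, y, z scaled (see below). A call has 1 to 5 rows; each row is the pose to reach, as a shift and turn from the pose commanded when the call began, along the tool's axes at that moment; what a row does not reach only later rows make up. The controller multiplies each number of a shift by 0.25 m and each number of a turn by 90 degrees. A row lasts 1/8 s, in which the tool goes at most 62.5 mm and 10.7 degrees, less where a joint would pass 70% of its speed; a pose out of reach is approached as far as the arm can. A call with a number of a shift or a turn outside -1 to 1 is refused whole. A call with a gripper value outside its range is refused whole. "claw" is the opening, from 0 (shut) to 1 (fully open), set as the call begins (left out, the last holds). The fingers move at their own pace and stop on an object; "newtons" is the grip in N (left out, the last holds). Time passes only in rows, so rows that repeat a pose let the fingers close. It gives the time, the measured TCP pose, the force, the opening and the grip force at its end, in the units of the state.
- r.get_obs(): the state, without advancing time (a new reading comes with each control period).
- r.grab_frame(name): name is "side" or "top" or "wrist"; returns a dict with "pixels" (400x640x3 uint8, red, green, blue), "intrinsics" (3x3 intrinsics, pixels), "eye" and "attitude" of the camera in the world. Camera axes: x right, y up, looking along -z (the intrinsics and any distortion apply to the point x, -y, -z); pixel columns grow to the right and rows downward; lengths in m; the calibration is good to about 2 mm. A picture is of the moment at which its call begins. There is no depth.
- r.hand_in(): hands the job in; it is judged then, once.
Trained networks look in a picture, given as the dict that the camera call returned (one of the last four; its "shot" number tells which), for a name from the list of things; names that differ only in an ending like _2 or _b are one class to them, and where a whole thing is asked for, a point or a joint stands for the part that bears it (a point fixed in the world has none). Each returns a list of dicts, best first, with "conf" (0 to 1); they miss things now and then, are a little off and sometimes report something else, mostly with a low value. They report only what shows in the picture. A call takes as long as a camera call. They do not tell look-alikes from the thing itself.
- r.search_frame(picture, thing): "rect" ([left, top, width, height] in pixels, round what is visible of it).
- r.outline_of(picture, thing): "pixels" (400x640 bool, what is visible of it) and "rect" ([left, top, width, height] in pixels, round what is visible of it).
- r.landmark_of(picture, thing): "point" ([column, row] in pixels: a listed point, or the origin of a listed thing).
The state is a dict: "clock": time; "joints": joint angles; "qvel": joint speeds; "tau": joint torques, N m; "tcp_pos": TCP position; "orientation": TCP orientation; "contact_force": force on the tool from outside, world axes, zero at the start; "moment": the same for the moment, N m; "grip_width": finger opening in m; "gripper_force": force on a finger pad.
Only numpy, scipy, OpenCV 4.12 (cv2) and the standard library are available. Lean on these libraries where they do the work, as an engineer would, in place of code of your own. Each camera call takes 0.05 s, during which the arm holds its last target. There are 200 camera calls.

## Working session

There is one attempt and no reset: what is moved stays moved. The work goes in short steps, Python scripts to look and compute and a tool call to move; the robot and the scene stay as the last step left them, time stands still between calls to the robot, and variables do not carry over. Pictures are saved under pics/ and viewed, at most 10 in all, crops included, and the job is handed in when it is done.

Besides the shell and the picture viewer there is one more tool, called after "Emit:" as a command line: name --pt "numbers of a row" for each row, then --argument value for the rest. apply_moves: Moves the arm, as the interface text tells. Its arguments: {"type":"object","properties":{"rows":{"type":"array","items":{"type":"array","items":{"type":"number"}}},"claw":{"type":"number"},"newtons":{"type":"number"}},"required":["rows"]}

```bash
mkdir -p pics; cat > h.py <<'E'
import numpy as np, cv2, warnings
from scipy.spatial.transform import Rotation as R
from bench import r
def Rm(a):
    a=np.asarray(a,float)
    return a if a.shape==(3,3) else (R.from_rotvec(a).as_matrix() if a.size==3 else R.from_quat(a).as_matrix())
def ray(p,uv):
    K=np.array(p["intrinsics"]);d=np.linalg.inv(K)@[uv[0],uv[1],1]
    d=Rm(p["attitude"])@(d*[1,-1,-1]);return np.array(p["eye"]),d/np.linalg.norm(d)
def onz(p,uv,z):
    e,d=ray(p,uv);return e+d*(z-e[2])/d[2]
def proj(p,X):
    c=Rm(p["attitude"]).T@(np.asarray(X)-p["eye"]);c=np.array(p["intrinsics"])@(c*[1,-1,-1]);return c[:2]/c[2]
def tri(rs):
    A=0;b=0
    for e,d in rs:
        M=np.eye(3)-np.outer(d,d);A=A+M;b=b+M@e
    return np.linalg.solve(A,b)
E
python3 - <<'E'
from h import *
o=r.get_obs();print({k:np.round(v,3) for k,v in o.items()})
ims=[]
for n in("side","top","wrist"):
    p=r.grab_frame(n);print(n,[k for k in p],np.round(p["eye"],3),np.round(p["attitude"],3).tolist(),np.round(p["intrinsics"],1).tolist())
    cv2.imwrite(f"pics/{n}0.png",p["pixels"][:,:,::-1])
    for t in("mouth","shoe_top","key_head","key_tip","keeper_pivot","keeper_tip","reagent","beaker","spanner"):
        print(t,[(np.round(q["point"]).tolist(),round(q["conf"],2)) for q in r.landmark_of(p,t)])
E
```

```text
{'clock': np.float64(0.0), 'joints': array([-1.41 ,  0.478,  0.022,  1.556, -0.011,  1.109, -0.083]), 'qvel': array([ 0.   ,  0.001, -0.001, -0.001,  0.   , -0.001, -0.002]), 'tau': array([ 1.0000e-03, -5.9645e+01,  1.6080e+00, -2.8120e+01,  1.3000e-02,
        9.0000e-03,  0.0000e+00]), 'tcp_pos': array([0.179, 0.65 , 0.23 ]), 'orientation': array([-4.210e-01, -3.113e+00,  3.000e-03]), 'contact_force': array([-1.102, -0.548,  0.172]), 'moment': array([0.019, 0.014, 0.043]), 'gripper_force': np.float64(0.0), 'grip_width': np.float64(0.085)}
side ['pixels', 'intrinsics', 'eye', 'attitude', 'shot'] [ 0.239 -0.631  0.926] [0.637, -0.218, -0.586] [[486.1, 0.0, 319.2], [0.0, 486.1, 199.6], [0.0, 0.0, 1.0]]
mouth [([266.0, 146.0], 0.9)]
shoe_top [([260.0, 114.0], 0.85), ([249.0, 159.0], 0.74)]
key_head [([338.0, 110.0], 0.95), ([288.0, 165.0], 0.92), ([237.0, 247.0], 0.85), ([193.0, 240.0], 0.61)]
key_tip [([264.0, 136.0], 0.78), ([182.0, 206.0], 0.67), ([278.0, 295.0], 0.59), ([353.0, 149.0], 0.58)]
keeper_pivot [([253.0, 158.0], 0.69), ([286.0, 164.0], 0.39)]
keeper_tip [([264.0, 190.0],
[... 352 characters left out ...]
75), ([213.0, 203.0], 0.67)]
key_head [([303.0, 278.0], 0.91), ([273.0, 211.0], 0.79), ([277.0, 308.0], 0.7), ([220.0, 123.0], 0.64)]
key_tip [([230.0, 298.0], 0.8), ([351.0, 270.0], 0.73), ([228.0, 206.0], 0.7), ([265.0, 140.0], 0.69)]
keeper_pivot [([248.0, 234.0], 0.64)]
keeper_tip [([289.0, 242.0], 0.78)]
reagent [([420.0, 268.0], 0.63)]
beaker [([428.0, 223.0], 0.72), ([248.0, 236.0], 0.64)]
spanner [([382.0, 225.0], 0.73)]
wrist ['pixels', 'intrinsics', 'eye', 'attitude', 'shot'] [0.117 0.67  0.374] [-0.225, -0.171, 1.294] [[327.6, 0.0, 323.0], [0.0, 327.6, 198.3], [0.0, 0.0, 1.0]]
mouth []
shoe_top []
key_head []
key_tip []
keeper_pivot []
keeper_tip []
reagent []
beaker []
spanner []
```

View pics/side0.png

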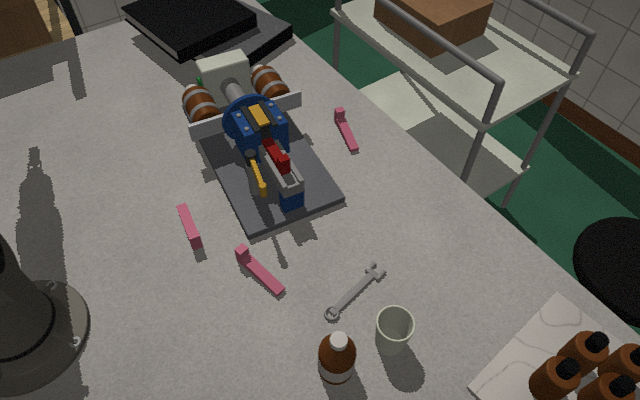

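View pics/top0.png

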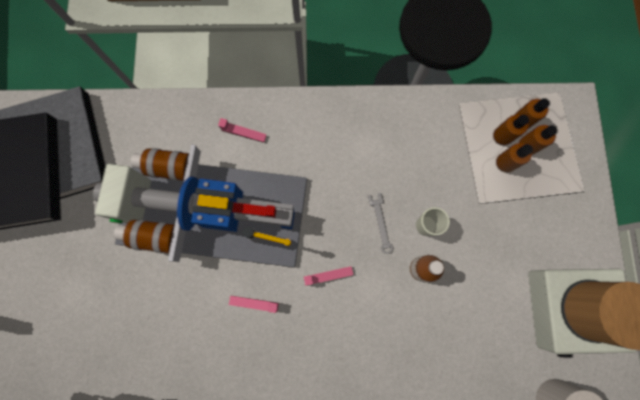

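```bash
python3 - <<'E'
from h import *
S=r.grab_frame("side");T=r.grab_frame("top")
L=dict(mouth=([266,146],[237,209]),shoe=([260,114],[225,204]),head=([288,165],[273,211]),tip=([264,136],[228,206]),piv=([253,158],[248,234]),ktip=([264,190],[289,242]))
for k,(a,b) in L.items():
    X=tri([ray(S,a),ray(T,b)]);print(k,X.round(3),np.round(proj(S,X)-a,1),np.round(proj(T,X)-b,1))
for n,b in(("reagent",(420,268)),("beaker",(428,223)),("spanner",(382,225))):print(n,onz(T,b,0).round(3))
for a in((337,366),(390,342)):print(onz(S,a,0).round(3))
print(r.get_obs()["clock"])
# enlarged crop, side
c=cv2.resize(S["pixels"][80:270,160:400],None,fx=3.2,fy=3.1,interpolation=cv2.INTER_CUBIC)[:600]
cv2.imwrite("pics/crop.png",c[:,:,::-1])
E
```

```text
mouth [0.609 0.085 0.105] [ 0.2 -0.1] [-0.1  0.2]
shoe [0.604 0.092 0.201] [-0.3  0.1] [ 0.1 -0.2]
head [ 0.603 -0.01   0.128] [-2.1  0.5] [ 0.7 -1.8]
tip [0.615 0.105 0.118] [-0.1  0. ] [ 0.1 -0.1]
piv [0.548 0.049 0.131] [-2.6  0.5] [ 0.9 -2.2]
ktip [ 0.523 -0.049  0.137] [-0.7  0.1] [ 0.2 -0.6]
reagent [ 0.459 -0.393  0.   ]
beaker [ 0.581 -0.423  0.   ]
spanner [ 0.578 -0.295  0.   ]
[ 0.464 -0.397  0.   ]
[ 0.578 -0.419  0.   ]
1.6
```

View pics/crop.png

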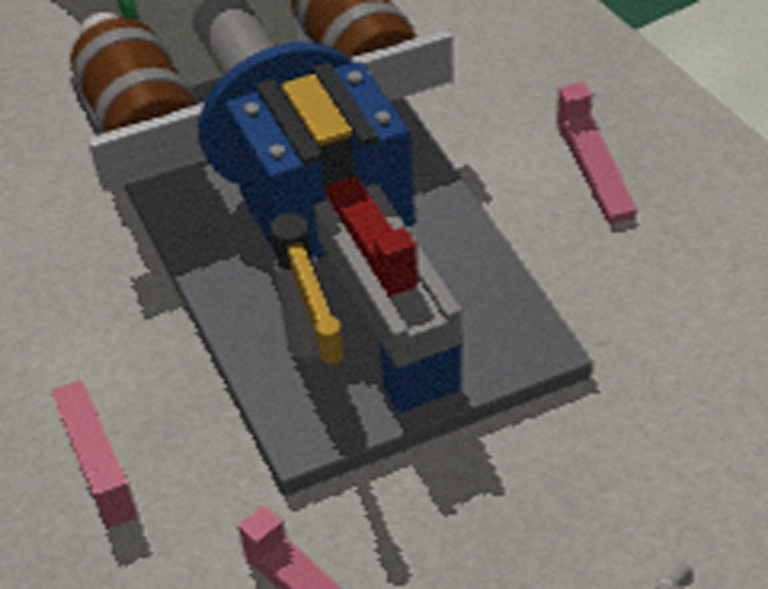

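The red key is at side (288,165) and top (273,211). It sits in the keyway and its colour matches. The three pink look-alikes, at side (338,110), (193,240) and (237,247), lie on the bench, and I'll leave them alone. The keeper is the yellow bar at side (264,190). Next I'll fit the mouth frame.

```bash
cat > fit.py <<'E'
from h import *
from scipy.optimize import least_squares
def fit(views,x0=(.609,.085,-.1,.1,-.1,-.2)):
    # params: mouth x,y,yaw, shoe z, key head y, keeper angle
    def pts(q):
        return dict(mouth=[0,0,0],shoe_top=[0,.045,q[3]],key_head=[0,q[4],.03],key_tip=[0,q[4]+.13,.006],
          keeper_pivot=[-.06,-.048,.027],keeper_tip=[-.06+.095*np.sin(q[5]),-.048-.095*np.cos(q[5]),.027])
    def W(q,v):
        c,s=np.cos(q[2]),np.sin(q[2]);return np.array([q[0]+c*v[0]-s*v[1],q[1]+s*v[0]+c*v[1],.105+v[2]])
    def res(q):
        P=pts(q);return np.concatenate([proj(p,W(q,P[k]))-uv for p,d in views for k,uv in d.items()])
    f=least_squares(res,x0,loss="soft_l1",f_scale=1.5)
    return f.x,res(f.x).reshape(-1,2)
E
python3 - <<'E'
from fit import *
S=r.grab_frame("side");T=r.grab_frame("top")
s=dict(mouth=[266,146],shoe_top=[260,114],key_head=[288,165],key_tip=[264,136],keeper_pivot=[253,158],keeper_tip=[264,190])
t=dict(mouth=[237,209],shoe_top=[213,203],key_head=[273,211],key_tip=[228,206],keeper_pivot=[248,234],keeper_tip=[289,242])
q,e=fit([(S,s),(T,t)]);print(q.round(4));print(e.round(1).tolist())
E
```

```text
[ 0.613   0.0856 -0.1321  0.0587 -0.1039 -0.1106]
[[1.6, -0.9], [-2.1, 0.5], [-1.9, 1.1], [-1.0, 0.2], [-2.3, 1.3], [-0.5, 0.6], [-0.2, -1.4], [-0.1, -2.0], [3.5, -0.7], [-2.0, 0.0], [2.2, -1.8], [-0.6, -1.0]]
```

Emit:
apply_moves --pt "-0.16 -0.16 -0.04 0 0 0.06" --pt "-0.32 -0.32 -0.08 0 0 0.12" --pt "-0.48 -0.48 -0.12 0 0 0.18" --pt "-0.64 -0.64 -0.16 0 0 0.24" --pt "-0.8 -0.8 -0.2 0 0 0.3" --claw 0 --newtons 60

```text
clock: 2.33
tcp_pos: [0.3198, 0.4032, 0.2819]
orientation: [1.141, 2.927, 0.001]
contact_force: [1.9, 0.2, 0.5]
grip_width: -0.0002
gripper_force: 0.0
```

```bash
cat > go.py <<'E'
from h import *
import sys
# usage: go.py q0 q1 yaw  then mouth-frame x,y,z(mm)  [toolx angle offset deg]
def wp(m,x,y,z):
    c,s=np.cos(m[2]),np.sin(m[2]);return np.array([m[0]+c*x-s*y,m[1]+s*x+c*y,.105+z])
def shift(m,x,y,z,off=0):
    o=r.get_obs();C=Rm(o["orientation"]);t=C.T@(wp(m,x,y,z)-o["tcp_pos"])
    a=m[2]+np.pi/2+np.radians(off);X=np.array([np.cos(a),np.sin(a),0]);Z=np.array([0,0,-1.]);G=np.c_[X,np.cross(Z,X),Z]
    return np.r_[t/.25,R.from_matrix(C.T@G).as_rotvec()/(np.pi/2)].round(3)
def state(m):
    o=r.get_obs();d=o["tcp_pos"]-[m[0],m[1],.105];c,s=np.cos(m[2]),np.sin(m[2])
    f=o["contact_force"];return dict(t=round(float(o["clock"]),2),pos=np.round([c*d[0]+s*d[1],-s*d[0]+c*d[1],d[2]],4),f=np.round([c*f[0]+s*f[1],-s*f[0]+c*f[1],f[2]],1),w=round(float(o["grip_width"]),4))
M=(.613,.0856,-.132)
E
python3 -c "
from go import *
print(state(M),shift(M,0,-.16,.175))"
```

```text
{'t': 2.33, 'pos': array([-0.3325,  0.2762,  0.1769]), 'f': array([1.8, 0.5, 0.5]), 'w': -0.0002} [-2.09  -0.666  0.006  0.    -0.     0.611]
```

Emit:
apply_moves --pt "-0.2 -0.065 0 0 0 0.06" --pt "-0.4 -0.13 0 0 0 0.12" --pt "-0.6 -0.19 0 0 0 0.18" --pt "-0.8 -0.255 0 0 0 0.24" --pt "-1 -0.32 0 0 0 0.3"

```text
clock: 2.95
tcp_pos: [0.4503, 0.1757, 0.2817]
orientation: [1.792, 2.58, 0.002]
contact_force: [0.8, -0.1, -0.6]
grip_width: 0.0
gripper_force: 0.0
```

```bash
python3 -c "
from go import *
print(state(M),shift(M,0,-.16,.175))"
```

```text
{'t': 2.95, 'pos': array([-0.1731,  0.0679,  0.1767]), 'f': array([ 0.8, -0. , -0.6]), 'w': 0.0} [-1.13e+00  1.84e-01  6.00e-03  1.00e-03 -1.00e-03  3.11e-01]
```

Emit:
apply_moves --pt "-0.24 0.04 0 0 0 0.07" --pt "-0.48 0.08 0 0 0 0.14" --pt "-0.72 0.12 0 0 0 0.21" --pt "-0.96 0.16 0 0 0 0.28" --pt "-1 0.184 0 0 0 0.311"

```text
clock: 3.58
tcp_pos: [0.5815, -0.0458, 0.2817]
orientation: [2.368, 2.061, -0.001]
contact_force: [-0.6, -0.3, 0.1]
grip_width: 0.0002
gripper_force: 0.0
```

```bash
python3 - <<'E'
from go import *
from fit import fit
views=[]
N=("mouth","shoe_top","key_head","key_tip","keeper_pivot","keeper_tip")
print(state(M))
p=r.grab_frame("wrist");cv2.imwrite("pics/w1.png",p["pixels"][:,:,::-1])
for k in N: print(k,[(np.round(q["point"],1).tolist(),round(q["conf"],2)) for q in r.landmark_of(p,k)])
print(p["eye"],p["attitude"])
E
```

```text
{'t': 3.58, 'pos': array([-0.0139, -0.1344,  0.1767]), 'f': array([-0.6, -0.3,  0.1]), 'w': 0.0002}
mouth [([337.8, 29.8], 0.73)]
shoe_top []
key_head [([334.1, 142.4], 0.59), ([139.2, 160.0], 0.58), ([206.5, 206.7], 0.56)]
key_tip [([136.7, 44.9], 0.74), ([253.8, 285.4], 0.59), ([519.7, 72.5], 0.58)]
keeper_pivot [([267.2, 80.2], 0.56)]
keeper_tip [([259.0, 190.5], 0.58)]
[0.59152999 0.02132571 0.42450953] [-0.26518169  0.01725837 -0.13774189]
```

View pics/w1.png

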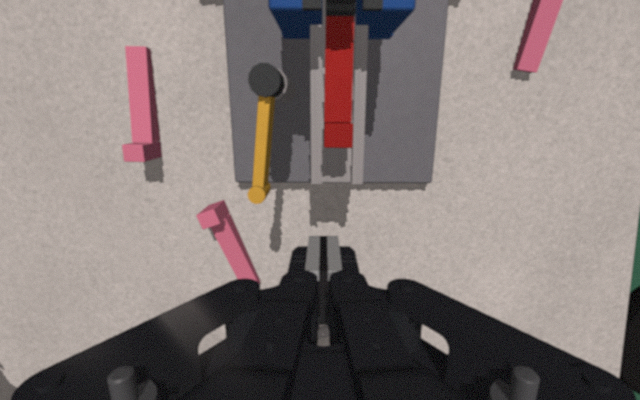

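Wrist view: the red key's head is at about (338,135), in line with the keyway. The keeper knob is at (258,195), the boss at (267,80), and the shut fingers at (323,240). I'll refit with this view added.

```bash
python3 - <<'E'
from go import *
from fit import fit
S=r.grab_frame("side");T=r.grab_frame("top");w=r.grab_frame("wrist")
s=dict(mouth=[266,146],shoe_top=[260,114],key_head=[288,165],key_tip=[264,136],keeper_pivot=[253,158],keeper_tip=[264,190])
t=dict(mouth=[237,209],shoe_top=[213,203],key_head=[273,211],key_tip=[228,206],keeper_pivot=[248,234],keeper_tip=[289,242])
W=dict(mouth=[337.8,29.8],key_head=[336.5,144],keeper_pivot=[267.2,80.2],keeper_tip=[259,191])
for V in ([(w,W)],[(w,W),(S,s),(T,t)]):
    q,e=fit(V,x0=(.613,.0856,-.13,.059,-.104,-.11));print(q.round(4),e[:4].round(1).tolist())
    print(shift(q,0,q[4]-.035,.05), shift(q,0,q[4]-.035,.015))
from go import wp
# edges of shaft in wrist image: end x=+-25,y=-140,z=8
for x in(-.025,.025,):print(proj(w,wp(q,x,-.14,.008)),proj(w,wp(q,x,0,.008)))
E
```

```text
[ 0.612   0.0948 -0.1505 -0.0013 -0.0982 -0.0967] [[0.8, -0.9], [-0.4, -0.0], [-0.3, 1.7], [0.0, -0.4]]
[ 0.016  0.045  0.506 -0.    -0.     0.015] [ 0.016  0.045  0.646 -0.    -0.     0.015]
[ 0.6123  0.0932 -0.1506  0.0514 -0.1029 -0.0981] [[1.2, 1.0], [-0.1, 7.1], [0.3, 3.7], [0.5, 1.2]]
[-0.008  0.046  0.506 -0.    -0.     0.015] [-0.009  0.046  0.646 -0.    -0.     0.015]
[308.55885398 185.97961694] [310.5429556   27.89146301]
[359.82013802 187.1700218 ] [368.37560266  29.39415393]
```

```bash
python3 - <<'E'
from go import *
im=cv2.imread("pics/w1.png")[:,:,::-1].astype(int)
w=r.grab_frame("wrist")
Rr,G,B=im[...,0],im[...,1],im[...,2]
red=(Rr>80)&(G<0.35*Rr)&(B<0.4*Rr);red[:,:300]=0;red[:,380:]=0
for v in list(range(14,150,8))+[146,148,149,150]:
    c=np.where(red[v])[0];print(v,(c.min(),c.max()) if len(c) else None,end=' ')
print()
for v in(60,100,140,170,178):print(v,im[v,300:380:2,0].tolist())
for z,a in((.15,(338.5,148)),(.15,(338.5,124)),(.128,(339.5,115)),(.117,(341,20))):print(onz(w,a,z).round(4))
E
```

```text
14 None 22 (np.int64(327), np.int64(352)) 30 (np.int64(328), np.int64(352)) 38 (np.int64(327), np.int64(352)) 46 (np.int64(327), np.int64(352)) 54 (np.int64(326), np.int64(351)) 62 (np.int64(326), np.int64(351)) 70 (np.int64(326), np.int64(351)) 78 (np.int64(326), np.int64(350)) 86 (np.int64(326), np.int64(350)) 94 (np.int64(326), np.int64(350)) 102 (np.int64(326), np.int64(350)) 110 (np.int64(325), np.int64(350)) 118 (np.int64(325), np.int64(349)) 126 (np.int64(325), np.int64(351)) 134 (np.int64(325), np.int64(351)) 142 (np.int64(325), np.int64(350)) 146 (np.int64(325), np.int64(350)) 148 None 149 None 150 None 
60 [60, 63, 64, 59, 58, 78, 92, 90, 96, 126, 154, 116, 110, 154, 153, 154, 156, 161, 161, 157, 156, 158, 157, 154, 156, 156, 140, 93, 88, 89, 87, 89, 94, 81, 66, 65, 65, 62, 57, 58]
100 [62, 61, 63, 63, 63, 110, 148, 145, 149, 152, 149, 147, 144, 154, 154, 153, 156, 151, 157, 158, 155, 154, 154, 151, 152, 153, 128, 133, 147, 146, 151, 151, 142, 88, 66, 66, 60, 65, 102, 113]
140 [108, 106, 88, 81, 78, 102, 150, 148, 153, 149, 147, 116, 114, 141, 143, 143, 144, 149, 143, 146, 146, 143, 145, 145, 143, 144, 132, 151, 150, 146, 154, 145, 121, 108, 106, 108, 110, 108, 113, 108]
170 [111, 108, 106, 107, 103, 96, 146, 148, 149, 149, 130, 89, 82, 79, 83, 81, 87, 84, 81, 87, 84, 88, 83, 128, 149, 119, 123, 146, 147, 151, 148, 141, 107, 109, 108, 108, 112, 105, 107, 106]
178 [108, 106, 108, 113, 100, 100, 148, 146, 143, 145, 147, 149, 154, 146, 147, 144, 140, 142, 147, 147, 145, 143, 151, 146, 150, 121, 127, 147, 145, 141, 148, 139, 110, 113, 108, 111, 114, 113, 107, 109]
[ 0.5986 -0.0046  0.15  ]
[0.6009 0.0148 0.15  ]
[0.6035 0.0213 0.128 ]
[0.6142 0.0985 0.117 ]
```

```bash
sed -i 's/^M=.*/M=(.613,.0945,-.150)/' go.py; python3 -c "
from go import *
print(state(M),shift(M,0,-.137,.06),shift(M,0,-.137,.017))"
```

```text
{'t': 4.12, 'pos': array([-0.0121, -0.1378,  0.1764]), 'f': array([-0.3, -0.5, -0.5]), 'w': -0.0002} [ 0.002  0.049  0.466  0.    -0.     0.014] [ 0.002  0.049  0.638  0.    -0.     0.014]
```

Emit:
apply_moves --pt "0 0.05 0.2 0 0 0.014" --pt "0 0.05 0.4 0 0 0.014" --pt "0 0.05 0.54 0 0 0.014" --pt "0 0.05 0.63 0 0 0.014" --pt "0 0.05 0.63 0 0 0.014"

```text
clock: 4.75
tcp_pos: [0.5918, -0.0419, 0.1223]
orientation: [-2.381, -2.047, 0.004]
contact_force: [-0.0, -0.1, 0.5]
grip_width: 0.0001
gripper_force: 0.0
```

```bash
python3 - <<'E'
from go import *
print(state(M),shift(M,0,-.111,.018))
p=r.grab_frame("wrist");cv2.imwrite("pics/w2.png",p["pixels"][:,:,::-1])
E
```

```text
{'t': 4.75, 'pos': array([-0.0006, -0.1381,  0.0173]), 'f': array([-0. , -0.1,  0.5]), 'w': 0.0001} [ 0.108  0.002 -0.003 -0.002  0.    -0.   ]
```

View pics/w2.png

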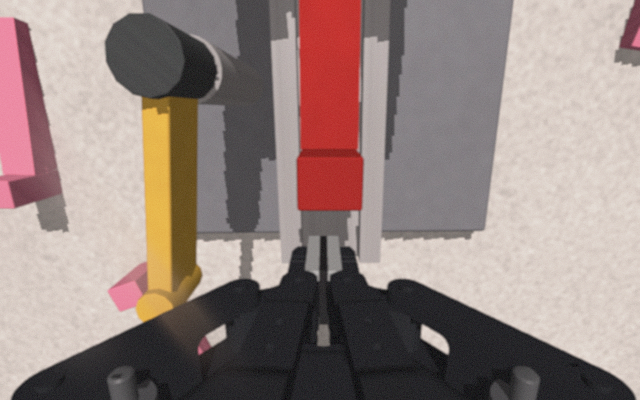

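Emit:
apply_moves --pt "0.05 0.01 0 0 0 0" --pt "0.09 0.01 0 0 0 0" --pt "0.13 0.01 0 0 0 0" --pt "0.17 0.01 0 0 0 0" --pt "0.21 0.01 0 0 0 0"

```text
clock: 5.42
tcp_pos: [0.6035, 0.0098, 0.1239]
orientation: [2.383, 2.047, 0.0]
contact_force: [-0.6, -3.0, 3.1]
grip_width: 0.0002
gripper_force: 1.1
```

```bash
python3 - <<'E'
from go import *
print(state(M),shift(M,.0025,-.041,.018))
p=r.grab_frame("wrist");cv2.imwrite("pics/w3.png",p["pixels"][:,:,::-1])
E
```

```text
{'t': 5.42, 'pos': array([ 0.0032, -0.0851,  0.0189]), 'f': array([-0.2, -3. ,  3.1]), 'w': 0.0002} [ 0.177 -0.003  0.004  0.     0.    -0.001]
```

View pics/w3.png

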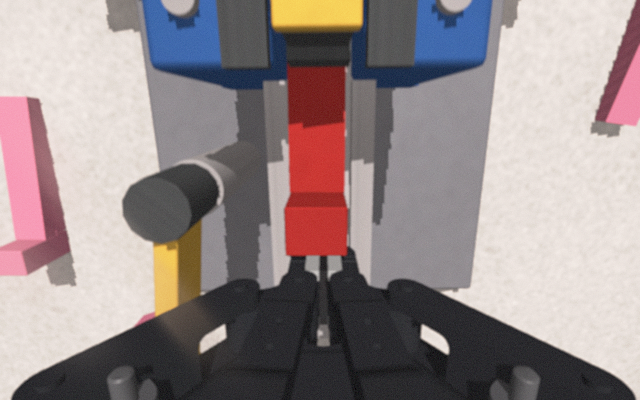

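The fingers are centred on the head's rear face and touching it. I'll press on.

Emit:
apply_moves --pt "0.03 -0.005 0 0 0 0" --pt "0.06 -0.005 0 0 0 0" --pt "0.085 -0.005 0 0 0 0" --pt "0.11 -0.005 0 0 0 0" --pt "0.13 -0.005 0 0 0 0"

```text
clock: 6.1
tcp_pos: [0.6066, 0.0386, 0.1237]
orientation: [2.383, 2.043, -0.005]
contact_force: [-1.0, -10.1, 0.9]
grip_width: -0.0001
gripper_force: 5.0
```

```bash
python3 -c "
from go import *
print(state(M),shift(M,.0015,-.041,.018))"
```

```text
{'t': 6.1, 'pos': array([ 0.002 , -0.0562,  0.0187]), 'f': array([  0.5, -10.2,   0.9]), 'w': -0.0001} [ 0.061 -0.002  0.003 -0.     0.002 -0.002]
```

Emit:
apply_moves --pt "0.02 0 0 0 0 0" --pt "0.035 0 0 0 0 0" --pt "0.05 0 0 0 0 0" --pt "0.06 0 0 0 0 0" --pt "0.07 0 0 0 0 0"

```text
clock: 6.72
tcp_pos: [0.6078, 0.0469, 0.1238]
orientation: [2.386, 2.032, -0.017]
contact_force: [-5.0, -30.3, 5.5]
grip_width: -0.0004
gripper_force: 15.1
```

```bash
python3 -c "
from go import *
print(state(M),shift(M,.0015,-.041,.018))"
```

```text
{'t': 6.72, 'pos': array([ 0.002 , -0.0479,  0.0188]), 'f': array([ -0.4, -30.8,   5.5]), 'w': -0.0004} [ 0.028 -0.002  0.003 -0.001  0.008 -0.006]
```

Emit:
apply_moves --pt "0.01 0 0 0 0 0" --pt "0.01 0 0 0 0 0"

```text
clock: 6.98
tcp_pos: [0.6079, 0.047, 0.1238]
orientation: [2.387, 2.029, -0.019]
contact_force: [-5.0, -30.6, 6.0]
grip_width: -0.0002
gripper_force: 15.7
```

```bash
python3 -c "
from go import *
print(state(M),shift(M,.0015,-.075,.018))"
```

```text
{'t': 6.97, 'pos': array([ 0.002 , -0.0477,  0.0188]), 'f': array([ -0.4, -31. ,   6. ]), 'w': -0.0002} [-0.109 -0.001  0.005 -0.001  0.01  -0.008]
```

Emit:
apply_moves --pt "-0.06 0 0 0 0 0" --pt "-0.16 0 0 0 0 0" --pt "-0.24 0 -0.1 0 0 0" --pt "-0.28 0 -0.3 0 0 0" --pt "-0.28 0 -0.5 0 0 0"

```text
clock: 7.6
tcp_pos: [0.599, -0.0076, 0.2499]
orientation: [-2.382, -2.046, 0.0]
contact_force: [0.9, -0.1, 0.4]
grip_width: 0.0001
gripper_force: 0.0
```

```bash
python3 - <<'E'
from go import *
print(state(M))
p=r.grab_frame("wrist");cv2.imwrite("pics/w4.png",p["pixels"][:,:,::-1])
for k in ("mouth","shoe_top","key_head","keeper_pivot","keeper_tip"): print(k,[(np.round(q["point"],1).tolist(),round(q["conf"],2)) for q in r.landmark_of(p,k)])
im=p["pixels"].astype(int);Rr,G,B=im[...,0],im[...,1],im[...,2]
red=(Rr>80)&(G<0.35*Rr)&(B<0.4*Rr);red[:,:290]=0;red[:,380:]=0
v=np.where(red.sum(1)>10)[0];print(v.min(),v.max(),[np.where(red[k])[0].mean() for k in(v.min()+3,v.max()-3)])
print(onz(p,(335,v.max()),.15))
E
```

```text
{'t': 7.6, 'pos': array([ 0.0014, -0.103 ,  0.1449]), 'f': array([0.9, 0. , 0.4]), 'w': 0.0001}
mouth [([322.8, 74.1], 0.8)]
shoe_top []
key_head [([190.6, 250.5], 0.96), ([323.1, 75.2], 0.58), ([123.9, 202.2], 0.56)]
keeper_pivot [([248.1, 131.7], 0.83)]
keeper_tip []
64 108 [np.float64(320.0), np.float64(320.5)]
[0.61844207 0.05922883 0.15      ]
```

View pics/w4.png

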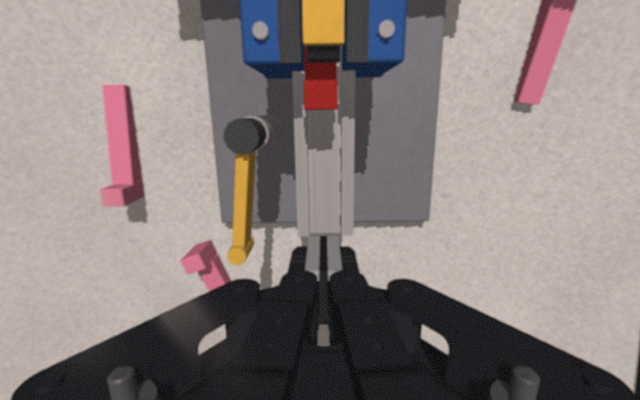

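Wrist view: the key is driven in, with the head at (320,95), close to the hub face. The boss is at (244,134) and the keeper knob at (239,255). I'll compare the head's rear face with the pivot; the difference should be about 18 mm.

```bash
python3 - <<'E'
from go import *
p=r.grab_frame("wrist")
def mf(X):
    d=X-np.array([M[0],M[1],.105]);c,s=np.cos(M[2]),np.sin(M[2]);return np.round([c*d[0]+s*d[1],-s*d[0]+c*d[1],d[2]],4)
im=p["pixels"].astype(int);g=im.max(2)
rear=mf(onz(p,(320.5,108.5),.15));b=mf(onz(p,(244,134),.152));k=mf(onz(p,(238.5,255.5),.150))
ends=mf(onz(p,(324,235),.113));print("rear",rear,"boss",b,"knob",k,"shaft end",ends)
a=np.arctan2(k[0]-b[0],-(k[1]-b[1]));print("angle",a,"len",np.hypot(*(k-b)[:2]))
t=r.grab_frame("top");
for k in("key_head","key_tip","keeper_tip","shoe_top"):print(k,[(np.round(q["point"],1).tolist(),round(q["conf"],2)) for q in r.landmark_of(t,k)])
E
```

```text
rear [-0.0003 -0.0335  0.045 ] boss [-0.0551 -0.0511  0.047 ] knob [-0.066  -0.1467  0.045 ] shaft end [ 0.0023 -0.1437  0.008 ]
angle -0.11352648909471998 len 0.09621938474132953
key_head [([276.6, 306.3], 0.95), ([302.9, 279.0], 0.66)]
key_tip [([351.2, 269.8], 0.95), ([228.8, 299.0], 0.83)]
keeper_tip [([287.4, 238.2], 0.63)]
shoe_top []
```

```bash
sed -i 's/^M=.*/M=(.6125,.0912,-.150)/' go.py; python3 -c "
from go import *
print(state(M),shift(M,-.1,-.1126,.07),shift(M,-.1,-.1126,.018))
pv=np.array([-.057,-.048])
for th in np.r_[np.arange(-.1,1.6,.17),1.571]:
    u=np.array([np.sin(th),-np.cos(th)]);n=np.array([np.cos(th),np.sin(th)])
    c=pv+.065*u-(.005+.010*abs(np.cos(th))+.0125*abs(np.sin(th)))*n
    print(round(th,2),c.round(4),((c[1]+.1126)/.25).round(3),((c[0]+.1)/.25).round(3))
"
```

```text
{'t': 8.2, 'pos': array([ 0.0016, -0.0999,  0.143 ]), 'f': array([ 0.3, -0.1, -1.3]), 'w': 0.0001} [-0.051 -0.406  0.293 -0.001  0.    -0.001] [-0.051 -0.406  0.501 -0.001  0.    -0.001]
-0.1 [-0.0796 -0.1111] 0.006 0.082
0.07 [-0.0683 -0.1139] -0.005 0.127
0.24 [-0.0587 -0.1153] -0.011 0.165
0.41 [-0.0487 -0.1152] -0.011 0.205
0.58 [-0.0383 -0.1134] -0.003 0.247
0.75 [-0.0279 -0.1098] 0.011 0.288
0.92 [-0.018  -0.1041] 0.034 0.328
1.09 [-0.0089 -0.0964] 0.065 0.364
1.26 [-0.0012 -0.0869] 0.103 0.395
1.43 [ 0.0047 -0.0757] 0.148 0.419
1.57 [ 0.008  -0.0655] 0.188 0.432
```

Emit:
apply_moves --pt "-0.03 -0.2 0 0 0 0" --pt "-0.05 -0.406 0 0 0 0" --pt "-0.05 -0.406 0.2 0 0 0" --pt "-0.05 -0.406 0.4 0 0 0" --pt "-0.05 -0.406 0.5 0 0 0"

```text
clock: 8.82
tcp_pos: [0.4958, -0.0049, 0.1216]
orientation: [-2.381, -2.047, 0.004]
contact_force: [0.5, -0.0, 0.8]
grip_width: 0.0005
gripper_force: 0.0
```

```bash
python3 - <<'E'
from go import *
print(state(M))
p=r.grab_frame("wrist");cv2.imwrite("pics/w5.png",p["pixels"][:,:,::-1])
E
```

```text
{'t': 8.82, 'pos': array([-0.101 , -0.1124,  0.0166]), 'f': array([0.5, 0. , 0.8]), 'w': 0.0005}
```

View pics/w5.png

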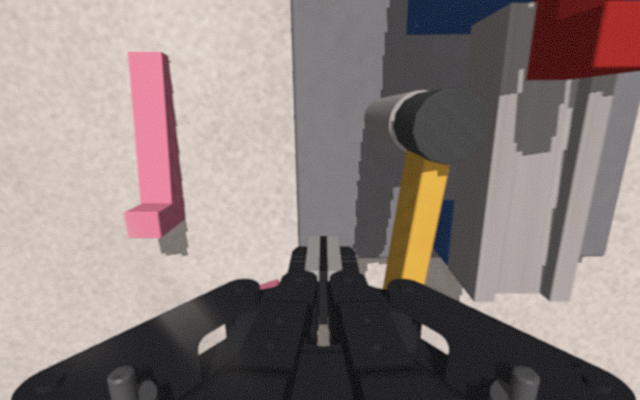

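The fingertips at (323,245) are to the left of the yellow bar at (410,230), lowered and not touching it. I'll swing the keeper now.

Emit:
apply_moves --pt "0 0.06 0 0 0 0" --pt "0 0.1 0 0 0 0" --pt "-0.005 0.135 0 0 0 0" --pt "-0.01 0.17 0 0 0 0" --pt "-0.01 0.205 0 0 0 0"

```text
clock: 9.5
tcp_pos: [0.5482, -0.0152, 0.124]
orientation: [-2.383, -2.048, -0.0]
contact_force: [-2.4, 1.1, -0.3]
grip_width: -0.0
gripper_force: 1.2
```

```bash
python3 -c "
from go import *
print(state(M),shift(M,.008,-.0655,.018))"
```

```text
{'t': 9.5, 'pos': array([-0.0477, -0.1148,  0.019 ]), 'f': array([-2.5,  0.8, -0.3]), 'w': -0.0} [ 0.197  0.223  0.004  0.    -0.    -0.001]
```

Emit:
apply_moves --pt "0.008 0.042 0 0 0 0" --pt "0.022 0.083 0 0 0 0" --pt "0.045 0.123 0 0 0 0" --pt "0.076 0.159 0 0 0 0" --pt "0.114 0.19 0 0 0 0"

```text
clock: 10.12
tcp_pos: [0.5995, 0.0061, 0.1237]
orientation: [2.383, 2.047, -0.0]
contact_force: [-2.7, -1.6, 0.2]
grip_width: -0.0002
gripper_force: 1.1
```

```bash
python3 - <<'E'
from go import *
print(state(M),shift(M,.008,-.0655,.018))
E
```

```text
{'t': 10.12, 'pos': array([-0.0001, -0.0861,  0.0187]), 'f': array([-2.5, -2. ,  0.2]), 'w': -0.0002} [ 0.082  0.032  0.003  0.     0.    -0.001]
```

Emit:
apply_moves --pt "0.03 0.018 0 0 0 0" --pt "0.055 0.028 0 0 0 0" --pt "0.075 0.034 0 0 0 0" --pt "0.09 0.034 0 0 0 0" --pt "0.1 0.034 0 0 0 0"

```text
clock: 10.75
tcp_pos: [0.6101, 0.0234, 0.1239]
orientation: [2.383, 2.04, -0.008]
contact_force: [-4.7, -16.0, 0.8]
grip_width: 0.0003
gripper_force: 8.6
```

```bash
python3 - <<'E'
from go import *
print(state(M))
p=r.grab_frame("wrist");cv2.imwrite("pics/w6.png",p["pixels"][:,:,::-1])
E
```

```text
{'t': 10.75, 'pos': array([ 0.0078, -0.0674,  0.0189]), 'f': array([ -2.2, -16.5,   0.8]), 'w': 0.0003}
```

View pics/w6.png

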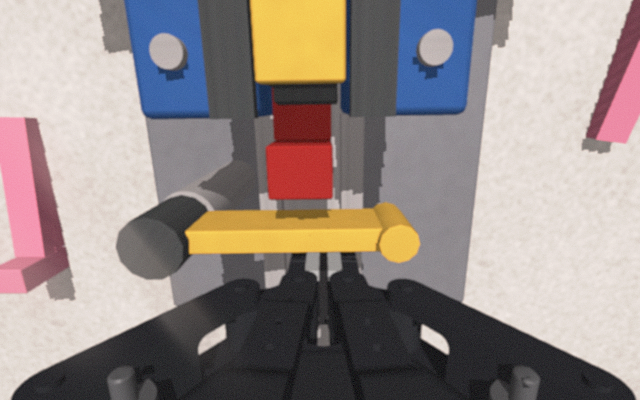

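The keeper lies straight across behind the head, from the boss at (160,240) to the knob at (400,242), and it is on its stop at 16 N. I'll back away now.

Emit:
apply_moves --pt "-0.05 0 0 0 0 0" --pt "-0.15 0 0 0 0 0" --pt "-0.25 0 -0.1 0 0 0" --pt "-0.3 0 -0.35 0 0 0" --pt "-0.3 0 -0.5 0 0 0"

```text
clock: 11.42
tcp_pos: [0.6008, -0.0462, 0.252]
orientation: [2.383, 2.043, 0.006]
contact_force: [0.2, 1.0, 0.4]
grip_width: 0.0003
gripper_force: 0.0
```

```bash
python3 - <<'E'
from go import *
print(state(M))
p=r.grab_frame("wrist");s=r.grab_frame("side")
a=p["pixels"];b=cv2.resize(s["pixels"][80:270,160:400],None,fx=1.67,fy=1.67,interpolation=cv2.INTER_CUBIC)
c=np.zeros((400,800,3),np.uint8);c[:400,:400]=a[:,120:520];c[:b.shape[0],400:400+min(400,b.shape[1])]=b[:,:400]
cv2.imwrite("pics/w7.png",c[:,:,::-1])
E
```

```text
{'t': 11.43, 'pos': array([ 0.009 , -0.1376,  0.147 ]), 'f': array([0.1, 1. , 0.4]), 'w': 0.0003}
```

View pics/w7.png

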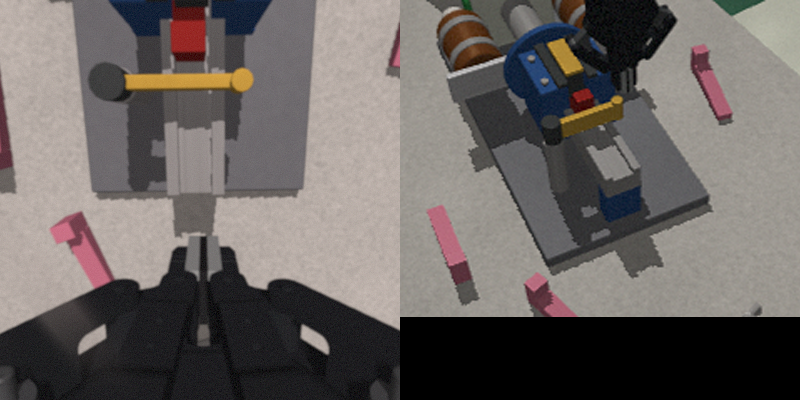

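The keeper, crop (125,82) to (242,80), stays across behind the seated key at (188,40). The gripper is clear of everything, so I'm handing in.

```bash
python3 -c "
from bench import r
print(r.hand_in())"
```

```text
the job is handed in; nothing more can be done
None
```

I drove the red key in to its solid stop (about 31 N) and swung the yellow keeper fully across behind its head. The arm was clear of everything at hand-in, about 11.5 s on the robot clock. Tightness was judged from the stop force and the head's position, as the shoe lift was not read directly.

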